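# Dock a tube rack in its deck nest and close the cam

### The job

Dock the blue tube rack in the nest on the grey deck plate by pushing alone: nudge it along the plate into line and between the guides until its far long side is fully home against both steel rear stops. Then push the red lever pin round with a fingertip until the lever stops, lying along the rack's end, so that the cam clamps the rack against the black rail at its other end. Work gently, do not grip or lift anything, and leave the jar, the vial and the beaker where they stand.

Things in the scene. Friction and masses are not known exactly. Their poses are not given: they have to be found in the camera images.
- deck: Fixed grey deck plate, 315 x 360 x 10 mm (top at z = 10 mm), carrying the nest. Origin at bench height; its x points away from the robot (the way the rack is pushed home), y left, z up; turned up to 0.12 rad. In its frame (mm) the plate spans x -165 to 150, y -170 to 190. Rails, guides and stops stand 18 mm above the plate; rails, guides and cam are slippery plastic.
- docked (a point): Where the rack's origin lies when docked and clamped (rack at zero yaw to the deck): x = 60, y = 0, z = 10 mm in the deck's frame. The two steel rear stops, each 44 mm wide, have their faces 62 mm beyond this point in x, centred at y = -70 and 70.
- rail_mouth (a point): Front inner corner of the black fixed rail at the right of the nest: deck frame x = 44, y = -115 mm. Its face runs from here straight to x = 130. In front of it a lead-in flares outwards by 9 mm over 29 mm.
- guide_mouth (a point): Front inner corner of the short black guide at the left of the nest: deck frame x = 44, y = 121 mm (face to x = 60; a second guide block from x = 104 to 124, cam between them). The gap between rail and guide is 236 mm. In front of it a lead-in flares outwards by 9 mm over 29 mm.
- rack: Blue tube rack, loose, 124 (x) x 230 (y) x 26 mm, 0.11 to 0.23 kg, empty, solid to the touch. Origin at the centre of its underside, x and y along its sides. It starts on the plate in front of the nest, centre at x -75 to -60, y -30 to 30 mm in the deck's frame, askew by up to 0.12 rad.
- cam_pivot (a point): Axis of the cam lever, at the plate's top (z = 10 mm), in the deck's frame at x = 80, y = 137 mm; fixed to the deck, left of the nest.
- lever_pin (a point): Middle of the upright red finger pin at the lever's end: 14 mm diameter, 32 mm long, from 32 to 64 mm above the plate's top (this point 48 mm above it), 65 mm from the pivot. The lever's steel arm, 12 mm wide, stops against a small steel pin when closed; it lies below the pin with its top 30 mm above the plate.
- cam (a joint): Cam lever angle, rad, anticlockwise from above about cam_pivot. 0: arm along the deck's +y (out to the left, cam open). 1.571: arm along the deck's -x, towards the robot, at its end stop (closed). Starts at -0.25 to 0.25, stays where left (friction: 1.5 N at the pin). Its white eccentric cam moves 7 mm towards the rack and pushes it to the right rail; closed too early it bars the rack.
- cryo_jar: Small translucent jar with a pink lid, 28 mm diameter, 46 mm high, loose, on the bench just left of the plate. Origin under its centre. Bystander.
- blue_vial: Brown glass vial with a blue cap, 30 mm diameter, 70 mm high, loose, on the bench left of the plate. Origin under its centre. Bystander.
- beaker: Clear plastic beaker, 53 mm diameter, 70 mm high, loose, on the bench right of the plate. Origin under its centre. Bystander.

How it is judged (in metres and radians):
On the way, in this order (a step that is already met when the one before it is completed fails the run):
1. the rack is pushed home between the guides, against the rear stops (x of rack in the frame of deck above 0.0565 m and angle between the x axis of rack and the x axis of deck, either way round below 0.035 rad and value of joint cam below 0.8 rad), for 0.2 s.
2. the lever is pushed round to its stop (value of joint cam above 1.47 rad), for 0.2 s.
At the end, for the whole second after the job is handed in: The rack lies flat on the plate, its far side within 3.5 mm of the rear stops, its right end within 2.5 mm of the right rail, square to the nest within 0.035 rad and at rest; the cam lever is closed (joint above 1.47 rad) (x of rack in the frame of deck above 0.0565 m and angle between the x axis of rack and the x axis of deck, either way round below 0.035 rad and y of rack in the frame of deck between -0.0025 and 0.0025 m and z of rack in the frame of deck below 0.013 m and value of joint cam above 1.47 rad and linear speed of rack below 0.01 m/s); the robot touches nothing.
It fails at once if the rack is lifted or tipped (z of rack in the frame of deck above 0.018 m or angle between rack's own z axis and vertical above 0.12 rad).
It fails at once if the rack is shoved hard (over 35 N) (contact force between the fingers and rack above 35 N).
It fails at once if the lever, nest or plate is gripped or pressed hard (over 35 N) (contact force between the fingers and deck above 35 N).
It fails at once if the jar, the vial or the beaker is shifted by more than 15 mm or tipped (distance of any of cryo_jar, blue_vial, beaker from where it was at the start of the episode above 0.015 m or angle between any of cryo_jar, blue_vial, beaker's own z axis and vertical above 0.3 rad).
It also fails if it takes over 69 s, if anything falls off the work surface, if the arm or the gripper's body presses on something with over 40 N, if the wrist force passes 120 N, or if a joint passes its speed limit or range.

### The arm

A 6-joint arm with a two-finger parallel gripper is mounted at the origin on a cart in front of the work surface, level with it; the furniture and walls round the work are solid. World frame = base frame: x ahead of the robot, y to its left, z up, the work surface at z = 0. Lengths are in m, angles in degrees, forces in N, time in s.
With the tool pointing down it reaches from about 0.325 to 0.775 m from the base axis. Payload 9.3 kg.
Tool frame: the origin (TCP) lies midway between the tips of the shut fingers; the grasp point (between the pads) lies behind it (env.grip_point_offset is the z of the grasp point in the tool frame, in m); z points along the fingers, y is the line along which they close (so a half turn about z gives the same grasp; the last joint's range is limited). The gripper opens to 85 mm and grips with 20 to 120 N. Pads are 22 mm wide; open, the fingers measure 114 mm over their backs; the gripper's body (76 mm by 85 mm) begins 54 mm behind the grasp point. The pads swing forward as they close: fully open they stand 13 mm farther back than shut.
Start: joints at [-71.826, 14.817, 1.232, 76.415, 0, 81.257], TCP at [0.249, -0.49, 0.231] pointing down, gripper open.
Joint ranges: [-174.27, 174.27], [-52.1, 104.24], [-59.71, 78.15], [-110.17, 111.67], [-87.03, 83.33], [-180, 180]. Speed limits (degrees/s): [127.2, 127.2, 159.86, 180, 180, 180].

### API

Orientations are given as [roll, pitch, yaw] about the fixed x, y, z axes, in that order (R = Rz(yaw) Ry(pitch) Rx(roll)).
In Python, from bench import env, camrig gives the robot as it stands (env), with the cameras (camrig). Calls block until the motion is done:
- env.move_to(position, orientation): joint-space move of the TCP to a pose.
- env.line_to(position, attitude=None, rate=0.15, until_force=None): straight line of the TCP; attitude=None keeps the orientation; rate is the mean speed in m/s. With until_force (N) it stops when the force on the tool has changed by that much, and returns True; else False.
- env.goto_joints(angles): joint-space move.
- env.move_gripper(opening, effort=None): finger opening in m; effort is the grip in N (None keeps the last); returns when the fingers have stopped.
- env.pause(seconds).
- env.ik(position, orientation): joint angles nearest the present ones, or None.
- env.sense(): the state.
- camrig.grab_frame(name): name is "scene" or "top" or "wrist"; returns a dict with "frame" (480x640x3 uint8, red, green, blue), "camera_matrix" (3x3 intrinsics, pixels), "xyz" and "attitude" of the camera in the world; the wrist camera has in their place "hand_eye" (4x4, takes a point from camera to tool coordinates, whose origin is the TCP and whose axes are the flange's). Camera axes: x right, y down, z forward; pixel columns grow to the right and rows downward; lengths in m; the calibration is good to about 2 mm. A picture is of the moment at which its call begins: read the wrist's pose just before it. There is no depth.
A pose or a line that the arm cannot do raises env.IKError and nothing moves.
- env.close_job(): hands the job in; it is judged then, once.
The state is a dict: "time_s": time; "joint_positions": joint angles; "joint_vel": joint speeds; "joint_torque": joint torques, N m; "tcp_pos": TCP position; "tcp_rot": TCP orientation; "force": force on the tool from outside, world axes, zero at the start; "torque": the same for the moment, N m; "gripper_width": finger opening in m; "grasp_force": force on a finger pad.
Only numpy, scipy, OpenCV 4.12 (cv2) and the standard library are available. Lean on these libraries where they do the work, as an engineer would, in place of code of your own. Each camera call takes 0.05 s, during which the arm holds its last target. There are 200 camera calls.

## Working session

There is one attempt and no reset: what is moved stays moved. The work goes in short steps, each a Python script; the robot and the scene stay as the last script left them, time stands still between calls to the robot, and variables do not carry over. Pictures are saved under pics/ and viewed, at most 10 in all, crops included, and the job is handed in when it is done.

```bash
mkdir -p pics; ls
python3 - <<'E'
from bench import env, camrig
import cv2,numpy as np
for n in("top","scene"):
    f=camrig.grab_frame(n); cv2.imwrite(f"pics/{n}0.png",f["frame"][:,:,::-1]); print(n,f["camera_matrix"],f["xyz"],f["attitude"])
s=env.sense();print(s["time_s"],s["tcp_pos"],s["tcp_rot"],s["gripper_width"],env.grip_point_offset)
E
```

```text
bench.py
pics
top [[610.79826019   0.         321.2064315 ]
 [  0.         610.79826019 238.72193308]
 [  0.           0.           1.        ]] [ 0.48893106 -0.03045418  1.52167793] [-175.69416812    0.99892721  -89.15370362]
scene [[556.88487038   0.         329.24731171]
 [  0.         556.88487038 241.92903801]
 [  0.           0.           1.        ]] [-0.04218079  0.63763557  0.91999179] [-133.29365772   -0.15401346 -135.81687317]
0.1 [ 0.24890182 -0.49016518  0.23072925] [-1.79931815e+02 -1.02478915e-02  2.69173544e+01] 0.08556691073631259 -0.0187
```

View pics/top0.png

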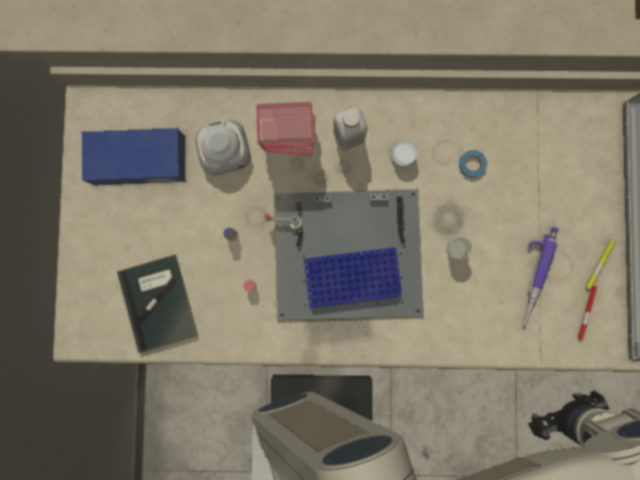

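View pics/scene0.png

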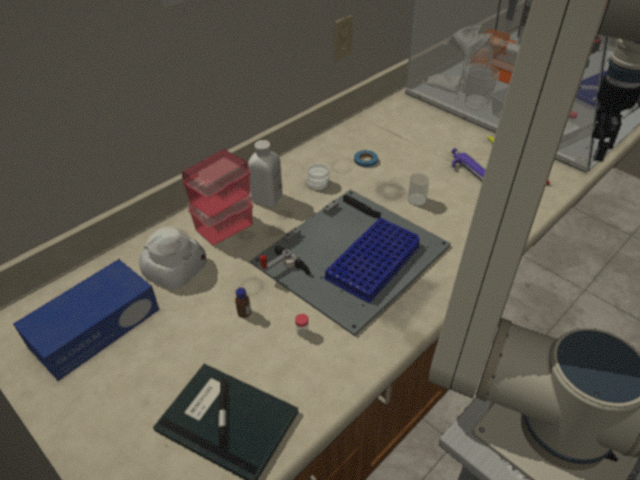

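The top view shows the plate spanning roughly (275,190)–(423,320), with the rack at about (353,278), the pin at about (267,216), the jar at (250,286), the vial at (230,233) and the beaker at (457,249). I'll enlarge both views.

Run:
```python
import cv2
a=cv2.imread("pics/top0.png")[182:327,260:430]; cv2.imwrite("pics/topc.png",cv2.resize(a,None,fx=4,fy=4,interpolation=cv2.INTER_CUBIC))
a=cv2.imread("pics/scene0.png")[185:335,245:455]; cv2.imwrite("pics/scenec.png",cv2.resize(a,None,fx=3.8,fy=3.8,interpolation=cv2.INTER_CUBIC))
```

```text
(no output)
```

View pics/topc.png

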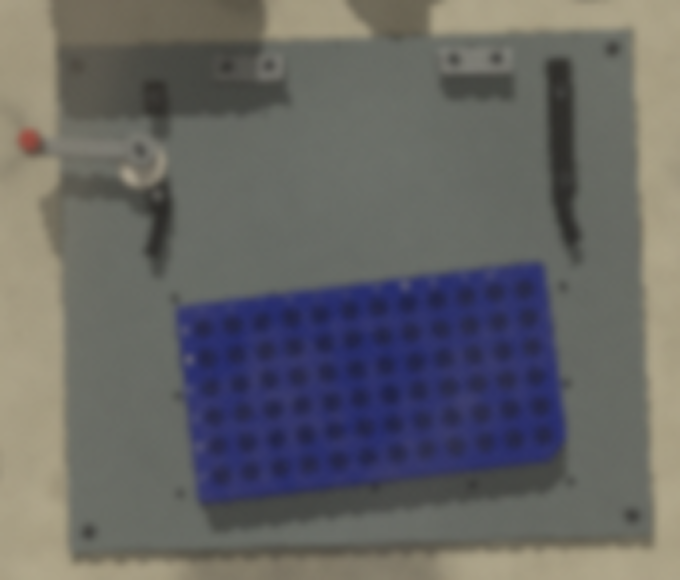

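View pics/scenec.png

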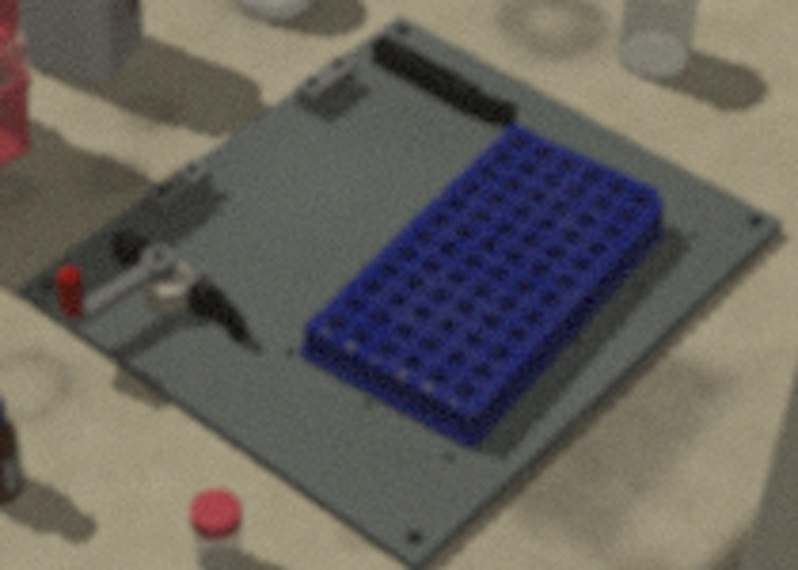

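The crops show the plate corners, rack top corners, rail, stops and red pin clearly. Crop pixels in the top view: plate (57,45),(632,30),(652,543),(70,556); rack (180,308),(543,263),(200,502); pin top (30,140). I'll fit poses from both views.

```bash
cat > h.py <<'E'
import numpy as np, cv2
from scipy.spatial.transform import Rotation as R
from scipy.optimize import least_squares
CAM={"top":(610.79826019,321.2064315,238.72193308,[0.48893106,-0.03045418,1.52167793],[-175.69416812,0.99892721,-89.15370362]),
"scene":(556.88487038,329.24731171,241.92903801,[-0.04218079,0.63763557,0.91999179],[-133.29365772,-0.15401346,-135.81687317])}
def proj(n,P):
    f,cx,cy,t,a=CAM[n]; p=R.from_euler("xyz",a,degrees=True).inv().apply(np.atleast_2d(P)-t)
    return p[:,:2]/p[:,2:]*f+[cx,cy]
def tri(pt,ps):
    r=least_squares(lambda P:np.r_[proj("top",P)[0]-pt,proj("scene",P)[0]-ps],[.5,0,.03]); return r.x,np.abs(r.fun).max()
def T(p,q):  # p=(x,y,yaw), q local (n,2or3)
    q=np.atleast_2d(np.asarray(q,float)).copy(); c,s=np.cos(p[2]),np.sin(p[2])
    q[:,:2]=q[:,:2]@np.array([[c,s],[-s,c]])+p[:2]; return q
def fit(obs):  # obs: list (cam,local xyz,pix)
    def r(p): return np.concatenate([proj(n,T(p,q))[0]-u for n,q,u in obs])
    s=least_squares(r,[.5,0,0]); return s.x,s.fun.reshape(-1,2)
def tc(u,f=4.,o=(260,182)): return (np.array(u)+.5)/f-.5+np.array(o)
def sc(u): return tc(u,3.8,(245,185))
E
python3 - <<'E'
from h import *
C=[(.15,.19,.01),(.15,-.17,.01),(-.165,-.17,.01),(-.165,.19,.01)]
t=[(57,45),(632,30),(652,543),(70,556)]; s=[(22,290),(402,20),(783,222),(412,560)]
for a,b in zip(t,s): print("tri",*tri(tc(a),sc(b)))
d,r=fit([("top",q,tc(u)) for q,u in zip(C,t)]+[("scene",q,sc(u)) for q,u in zip(C,s)]); print("deck",d,r.round(2).tolist())
for n,w in(("top",t),("scene",s)):print(n,fit([(n,q,(tc if n=="top" else sc)(u)) for q,u in zip(C,w)])[0])
K=[(.062,.115,.036),(.062,-.115,.036),(-.062,.115,.036)]
t=[(180,308),(543,263),(200,502)]; s=[(308,330),(516,125),(474,410)]
for a,b in zip(t,s): print("tri",*tri(tc(a),sc(b)))
k,r=fit([("top",q,tc(u)) for q,u in zip(K,t)]+[("scene",q,sc(u)) for q,u in zip(K,s)]); print("rack",k,r.round(2).tolist())
for n,w in(("top",t),("scene",s)):print(n,fit([(n,q,(tc if n=="top" else sc)(u)) for q,u in zip(K,w)])[0])
inv=lambda P:(np.array([[np.cos(d[2]),np.sin(d[2])],[-np.sin(d[2]),np.cos(d[2])]])@(np.array(P)[:2]-d[:2]))
print("rack in deck",inv(k),k[2]-d[2])
P,e=tri(tc((30,141)),sc((69,271))); l=inv(P); print("pin",P,e,l,np.arctan2(-(l[0]-.08),l[1]-.137),np.hypot(l[0]-.08,l[1]-.137))
for nm,a,b in(("jar",(250,286),sc((217,512))),("vial",(230,233),(241,294)),("beak",(457,246),(419,178))):
    P,e=tri(a,b);print(nm,P,e,inv(P))
E
```

```text
tri [0.71469929 0.11664339 0.01066496] 0.45759877459252607
tri [ 0.72971064 -0.24078137  0.00912586] 0.05979380994705252
tri [ 0.41488071 -0.25155536  0.0161059 ] 1.0499990289571883
tri [0.40216234 0.10461767 0.01872071] 1.225716355448185
deck [ 0.57418296 -0.07882617  0.03983743] [[0.25, -0.32], [0.79, -0.54], [0.56, -1.51], [-0.54, -1.2], [-1.05, -0.16], [0.25, -0.76], [1.14, 0.9], [1.29, 2.81]]
top [ 0.57196076 -0.0781894   0.04057789]
scene [ 0.57707744 -0.08050317  0.0395838 ]
tri [0.55071985 0.03627669 0.03541951] 0.284135389587334
tri [ 0.58102728 -0.18392531  0.03741415] 0.3246871454952043
tri [0.4348737  0.02265825 0.04635608] 0.20378143333834942
rack [ 0.50785016 -0.08378768  0.13028191] [[-0.61, -1.28], [2.55, -1.0], [0.19, 1.09], [-2.12, -0.58], [0.18, -1.31], [1.33, 4.04]]
top [ 0.5068881  -0.08207312  0.13020377]
scene [ 0.50964436 -0.08641509  0.13034478]
rack in deck [-0.06647777 -0.00231574] 0.0904444810992909
pin [0.64844979 0.12660902 0.07944165] 0.48395175106315946 [0.08238975 0.20231438] -0.03657207067918385 0.0653580826545605
jar [0.48458806 0.16886039 0.04457542] 0.7742389613046043 [-0.07965923  0.25105834]
vial [0.61128358 0.21833334 0.06046683] 0.9163409489078163 [0.04890612 0.29544614]
beak [ 0.58179679 -0.32552612  0.08045681] 1.3298815044577736 [-0.00221751 -0.24680745]
```

```bash
cat >> h.py <<'E'
D=np.array([.5735,-.0788,.0400])
def W(x,y,z): return T(D,[(x,y,z)])[0]
def att(a): return [180,0,np.degrees(D[2]+a)]
def inv(P):
    c,s=np.cos(D[2]),np.sin(D[2]); return np.array([[c,s],[-s,c]])@(np.array(P)[:2]-D[:2])
def rep(env,tag=""):
    s=env.sense(); print(tag,"t%.1f"%s["time_s"],"tcp_d",inv(s["tcp_pos"]).round(4),"z%.4f"%s["tcp_pos"][2],"F",np.round(s["force"],1),"j",np.round(s["joint_positions"],0))
E
python3 - <<'E'
from bench import env, camrig
from h import *
print(tri((314,155),(252,228)), inv(tri((314,155),(252,228))[0]))
env.move_to(W(-.180,0,.12),att(0)); rep(env,"above")
print(env.line_to(W(-.180,0,.006),rate=.08,until_force=6)); rep(env,"down")
print(env.line_to(W(-.125,0,.006),rate=.03,until_force=12)); rep(env,"push")
for n in("top","scene"):
    f=camrig.grab_frame(n); cv2.imwrite(f"pics/{n}1.png",f["frame"][:,:,::-1])
a=cv2.imread("pics/top1.png")[182:332,240:440];b=cv2.imread("pics/scene1.png")[185:335,245:445]
cv2.imwrite("pics/c1.png",np.hstack([cv2.resize(a,(400,300),interpolation=2),cv2.resize(b,(400,300),interpolation=2)]))
E
```

```text
(array([ 0.8201294 ,  0.02157425, -0.01527003]), np.float64(1.0629559947721816)) [0.25044602 0.09043142]
above t1.7 tcp_d [-0.1796 -0.0007] z0.1202 F [-1.  -0.4  0.4] j [-24.   4. -29.  57.  -0. 153.]
False
down t3.3 tcp_d [-1.797e-01 -1.000e-04] z0.0063 F [0.5 0.6 1.4] j [-24.  12. -40.  38.   0. 153.]
False
push t5.3 tcp_d [-0.125 -0.   ] z0.0060 F [-0.5  0.6 -0.3] j [-21.  17. -33.  40.  -0. 157.]
```

View pics/c1.png

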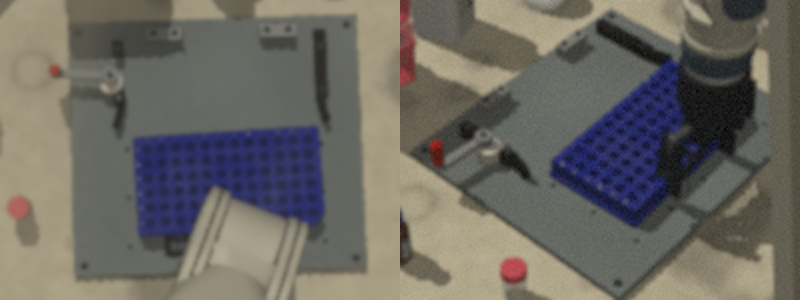

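The rack now lies nearly square to the deck (left view: far corners (134,139) and (318,127)). Next I'll compute its lateral offset.

Run:
```python
from h import *
def bp(u,z): # top-view pixel to plane z
    return least_squares(lambda q:proj("top",[*q,z])[0]-u,[.5,0]).x
g=lambda u:tc(u,2,(240,182))
for nm,u,z in(("farL",(134,139),.036),("farR",(318,127),.036),("nearL",(141,236),.036),
  ("railface far",(314,30),.028),("rail mouth",(318,95),.028),("guide mouth",(124,98),.028)): print(nm,inv(bp(g(u),z)).round(4))
im=cv2.imread("pics/top1.png").astype(int); m=((im[:,:,0]-im[:,:,2]>50)).astype(np.uint8); m[:,:300]=0;m[:230]=0;m[:,410:]=0
ys,xs=np.nonzero(m)
for v in range(248,276,4):
    r=xs[ys==v]; 
    if len(r): print(v,inv(bp((r.min()-.5,v),.036)).round(4),inv(bp((r.max()+.5,v),.036)).round(4))
```

```text
farL [0.0003 0.1108]
farR [ 0.009  -0.1134]
nearL [-0.1176  0.105 ]
railface far [ 0.1291 -0.1135]
rail mouth [ 0.0488 -0.1157]
guide mouth [0.0514 0.1222]
248 [ 0.0049 -0.0154] [ 0.0024 -0.1101]
252 [-0.0017  0.1065] [-0.0074 -0.1122]
256 [-0.0119  0.0897] [-0.0171 -0.1119]
260 [-0.0211  0.1094] [-0.0268 -0.1116]
264 [-0.0313  0.0902] [-0.0365 -0.1112]
268 [-0.0406  0.1075] [-0.0463 -0.1133]
272 [-0.0504  0.1053] [-0.056 -0.113]
```

Lateral offset is about −2 mm, within the lead-in, so I'll push it home.

Run:
```python
from bench import env, camrig
from h import *
print(env.line_to(W(-.06,0,.006),rate=.03,until_force=10)); rep(env,"mid")
print(env.line_to(W(-.006,0,.006),rate=.02,until_force=10)); rep(env,"home")
for n in("top","scene"):
    f=camrig.grab_frame(n); cv2.imwrite(f"pics/{n}2.png",f["frame"][:,:,::-1])
a=cv2.imread("pics/top2.png")[182:332,240:440];b=cv2.imread("pics/scene2.png")[185:335,245:445]
cv2.imwrite("pics/c2.png",np.hstack([cv2.resize(a,(400,300),interpolation=2),cv2.resize(b,(400,300),interpolation=2)]))
```

```text
False
mid t7.7 tcp_d [-0.06 -0.  ] z0.0060 F [-1.2  0.7  1.4] j [-18.  22. -25.  44.   0. 159.]
True
home t10.0 tcp_d [-0.0102  0.0001] z0.0055 F [-1.4 -0.2 -0.1] j [-16.  26. -18.  47.  -0. 161.]
```

View pics/c2.png

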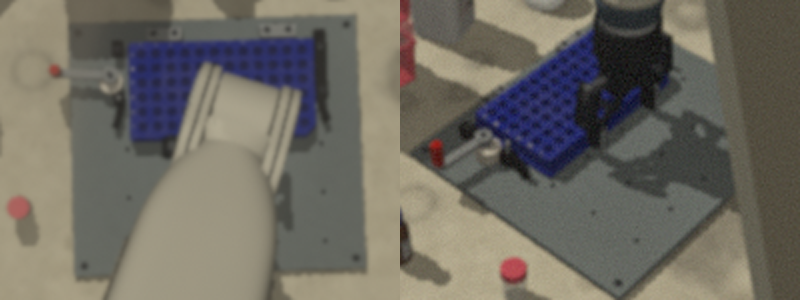

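The rack sits at the rear stops between the guides (far edge at row ~40, next to the stop blocks). I'll reseat once to confirm, then do the lever.

Run:
```python
from bench import env, camrig
from h import *
env.pause(.3)
env.line_to(W(-.016,0,.006),rate=.03)
print(env.line_to(W(-.004,0,.006),rate=.015,until_force=12)); rep(env,"reseat"); env.pause(.4)
env.line_to(W(-.05,0,.006),rate=.08); env.line_to(W(-.05,0,.16),rate=.2)
env.move_gripper(0,20)
def tool(th,s,z,r=.065):
    u=np.array([-np.sin(th),np.cos(th)]); t=np.array([-np.cos(th),-np.sin(th)])
    p=np.array([.08,.137])+r*u-s*t; return W(*p,z),[180,0,np.degrees(D[2]+th)-180]
th=-.037
env.move_to(*tool(th,.028,.16)); rep(env,"above")
print(env.line_to(tool(th,.028,.052)[0],rate=.1,until_force=6)); rep(env,"down")
print(env.line_to(tool(th,.018,.052)[0],rate=.03,until_force=8)); rep(env,"touch")
for th in np.linspace(.12,1.571,10):
    h=env.line_to(*tool(th,.018,.052),rate=.06,until_force=15)
    s=env.sense(); print(round(th,2),h,np.round(s["force"],1),round(s["time_s"],1))
    if h: break
for n in("top","scene"):
    f=camrig.grab_frame(n); cv2.imwrite(f"pics/{n}3.png",f["frame"][:,:,::-1])
rep(env)
a=cv2.imread("pics/top3.png")[182:332,240:440];b=cv2.imread("pics/scene3.png")[185:335,245:445]
cv2.imwrite("pics/c3.png",np.hstack([cv2.resize(a,(400,300),interpolation=2),cv2.resize(b,(400,300),interpolation=2)]))
```

```text
True
reseat t11.2 tcp_d [-0.0103  0.0001] z0.0054 F [ 0.  -0.5 -0. ] j [-16.  26. -17.  47.  -0. 161.]
above t16.3 tcp_d [0.1103 0.2007] z0.1600 F [0.  0.5 0.2] j [ 4. 30. 14. 74. -0.  3.]
False
down t17.5 tcp_d [0.1108 0.2009] z0.0527 F [-0.7  0.3  0.1] j [ 4. 33.  4. 61.  0.  3.]
False
touch t18.0 tcp_d [0.1001 0.2013] z0.0522 F [0.2 0.5 0.2] j [ 4. 32.  2. 60. -0.  3.]
0.12 False [ 0.2 -0.2  0.5] 18.3
0.28 False [-0.7  0.2 -0.1] 18.7
0.44 False [-0.4 -0.7 -0. ] 19.0
0.6 False [ 0.  -0.5  0.1] 19.3
0.76 False [-0.1 -0.1  0.2] 19.7
0.93 False [-0.1  0.1  0.1] 20.0
1.09 False [-0.6  0.7  0.9] 20.3
1.25 False [-0.4  0.3  0.5] 20.7
1.41 False [-0.2  2.8  0.4] 21.0
1.57 False [1.2 2.8 0.3] 21.3
 t21.4 tcp_d [0.0151 0.1551] z0.0520 F [0.3 2.3 0.1] j [ -1.  24. -12.  54.  -0. -93.]
```

View pics/c3.png

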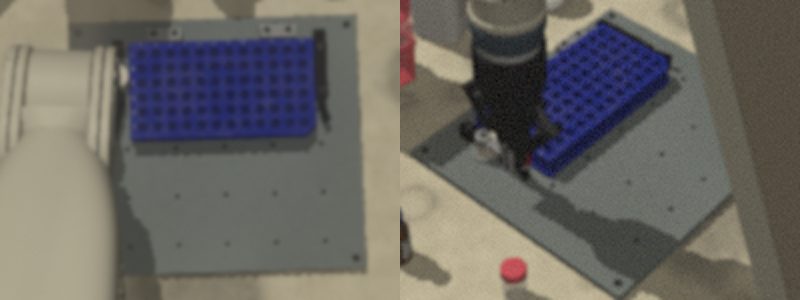

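The lever has come round and the rack sits square against the stops. Next I'll push the pin to a firm stop.

Run:
```python
from bench import env, camrig
from h import *
print(env.line_to(W(.015,.135,.052),rate=.015,until_force=14)); rep(env,"stop"); env.pause(.4); rep(env)
env.line_to(W(.015,.175,.052),rate=.06); env.line_to(W(.015,.175,.16),rate=.15)
env.goto_joints([-71.826,14.817,1.232,76.415,0,81.257])
for n in("top","scene"):
    f=camrig.grab_frame(n); cv2.imwrite(f"pics/{n}4.png",f["frame"][:,:,::-1])
rep(env)
a=cv2.imread("pics/top4.png")[182:302,265:425];b=cv2.imread("pics/scene4.png")[185:305,245:405]
cv2.imwrite("pics/c4.png",np.hstack([cv2.resize(a,(400,300),interpolation=2),cv2.resize(b,(400,300),interpolation=2)]))
```

```text
True
stop t21.9 tcp_d [0.0149 0.1539] z0.0519 F [0.9 3.8 2. ] j [ -1.  24. -12.  54.   0. -93.]
 t22.4 tcp_d [0.0147 0.1539] z0.0515 F [1.6 3.8 3.2] j [ -1.  24. -12.  54.   0. -93.]
 t26.4 tcp_d [-0.3403 -0.3981] z0.2312 F [-0.5 -0.4 -1.2] j [-72.  15.   1.  76.   0.  81.]
```

View pics/c4.png

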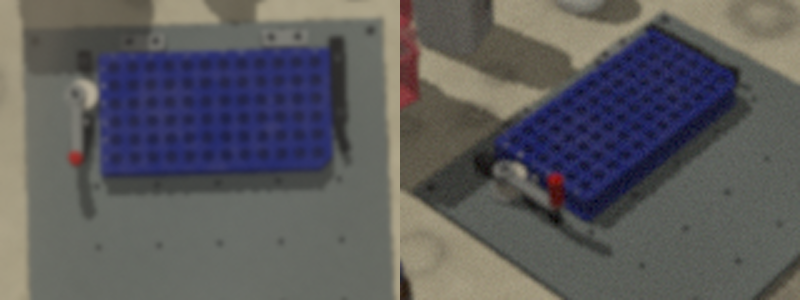

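The lever lies along the rack's end (pin at (76,158), pivot at (82,92)), and the rack touches the right rail. I'll do a quick numeric check before handing in.

Run:
```python
from h import *
P,e=tri(tc((76,158),2.5,(265,182)),tc((556-400,178),2.5,(245,185))); l=inv(P)
print("pin",P,e,l,"theta",np.arctan2(-(l[0]-.08),l[1]-.137),np.hypot(l[0]-.08,l[1]-.137))
bp=lambda u,z:inv(least_squares(lambda q:proj("top",[*q,z])[0]-u,[.5,0]).x).round(4)
g=lambda u:tc(u,2.5,(265,182))
for nm,u,z in(("farL",(99,57),.036),("farR",(328,48),.036),("nearL",(105,178),.036),("stopL near",(148,50),.028),("stopR near",(287,43),.028),("rail mouth",(333,112),.028),("rail far",(331,40),.028)):print(nm,bp(g(u),z))
```

```text
pin [0.58254193 0.05871934 0.07716619] 0.3799085920696825 [0.014534   0.13704776] theta 1.5700667390366698 0.06546601369564982
farL [0.1151 0.1141]
farR [ 0.1178 -0.1102]
nearL [-0.0038  0.111 ]
stopL near [0.1218 0.0659]
stopR near [ 0.125 -0.071]
rail mouth [ 0.0556 -0.1138]
rail far [ 0.1267 -0.1143]
```

Cam angle is 1.570. I'll also compare the rack's far edge to subpixel, home versus clamped, to check that clamping didn't shift it back.

Run:
```python
from h import *
def edges(f,rows=None):
    im=cv2.imread(f).astype(float); b=im[:,:,0]-im[:,:,2]
    out=[]
    for c0,c1 in((308,326),(326,336),(376,392)):
        p=b[196:220,c0:c1].mean(1); k=np.nonzero(p>25)[0][0]; out.append(196+k-1+(25-p[k-1])/(p[k]-p[k-1]))
    p=b[215:235,296:318].mean(0);k=np.nonzero(p>25)[0][0];out.append(296+k-1+(25-p[k-1])/(p[k]-p[k-1]))
    p=b[206:235,380:405].mean(0);k=np.nonzero(p>25)[0][-1];out.append(380+k+(p[k]-25)/(p[k]-p[k+1]))
    return np.round(out,2)
for i in(2,3,4):print(i,edges(f"pics/top{i}.png"))
```

```text
2 [202.61 202.35 200.8  304.38 396.88]
3 [202.59 202.3  200.72 304.55 397.17]
4 [202.54 202.26 200.68 304.49 397.17]
```

```bash
python3 -c "
from bench import env, camrig
print(env.close_job())"
```

```text
the job is handed in; nothing more can be done
None
```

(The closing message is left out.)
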